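# Snug down the coconut grater's loose foot nut with the ratchet wrench

### The job

The coconut grater's near foot has shaken loose: take the ratchet wrench from the steel tray, seat its ring fully down over the big hexagon nut and, without lifting it off, work the handle back and forth (clockwise drives, the return stroke slips) until the nut is snug on its rubber mount at about 0.95 N m, but not so tight (1.4 N m) that it splits the rubber. Then lift the wrench off and lay it flat in the tray again. Turn the nut only with the wrench, keep the gripper off the machine, and leave everything else where it is.

Things in the scene. Friction and masses are not known exactly. Their poses are not given: they have to be found in the camera images.
- wrench: ratchet ring wrench, steel with black ribbed rubber grip, 0.5 to 0.8 kg, lying flat in the tray right way up. Origin at the centre of the ring's underside, x along the handle away from the ring, z up. Ring 60 mm across, 22 mm high, hexagon bore; shank to x = 92 mm; rubber grip x = 92 to 220 mm, 22 mm wide (y), 24 mm high, underside level with the ring's
- grip (a point): in the wrench's rubber grip, 12 mm above its underside, 130 mm along x from the ring's centre; axes as wrench. The ratchet drives the bore clockwise (from above) with the handle and slips counter-clockwise (drag under 0.1 N m); 18 clicks a turn: with the play at the nut up to 0.6 rad of each drive stroke is lost motion
- ring (a point): centre of the ring's underside, fixed to the wrench; axes as wrench
- bore (a point): same point as ring, but its axes turn with the hexagon bore inside the ring: x is normal to one flat, so the bore is alike every 60 degrees. Bore 31 mm across flats, 22 mm deep, open right through
- nut_mid (a point): the loose hexagon nut on the grater's near foot, steel, 30 mm across flats, 18 mm high (corners chamfered above 10 mm, top a cone). Point on its axis 8 mm above its underside (about 38 mm above the table); z up, x normal to one flat, turns with the nut. A 19 mm stud stands 12 mm out of it. Washer below 37 mm across, 3 mm thick. Thread 2 mm a turn: its drop is too small to see
- foot (a point): fixed, on the stud's axis at the top of the steel foot tongue, 26 mm above the table; z up, y points to the motor. The nut is self-locking: it turns with 0.45 N m drag until it is home on its washer (after 1.2 to 2.4 rad clockwise, unseen); from there, as the rubber is squeezed, with 0.6 N m plus 0.8 N m per rad. Snug is 0.25 to 1 rad on. With the handle at rest some 0.2 N m less is felt than in turning, and it stays when let go
- grater: coconut grater, fixed; origin on the stud's axis at table level, axes as foot. Foot tongue 66 mm wide from y = -36 mm to the base plate (x -130 to 230, y 75 to 275 mm, top at 26 mm); motor and head on it 200 mm high. A second nut on its far side is tight: leave it. The handle has free room on the side of negative x and negative y
- tray: shallow stainless tray, 330 (x) x 250 (y) mm outside, rim 16 mm high, walls and floor 3 mm; origin under its centre, fixed
- screwdriver: bystander: screwdriver lying in the tray, 190 mm long; origin at its underside, handle to -x
- shell: bystander: half coconut shell, 110 mm across; origin under its centre
- bowl: bystander: clear plastic bowl, 130 mm across; origin under its centre
- spatula: bystander: wooden spatula, 260 mm long; origin at its underside
- sesame: bystander: glass jar with white cap, 64 mm across, 110 mm high; origin under its centre
- mug: bystander: white mug, 76 mm across, 85 mm high; origin under its centre

How it is judged:
By the outcome, as a careful person would: the job done as asked, in the order asked, and still so for the second after the job is handed in, with the robot touching nothing.
It also fails if it takes over 72 s, if anything falls off the work surface, if the arm or the gripper's body presses on something with over 40 N, if the wrist force passes 120 N, or if a joint passes its speed limit or range.

### The arm

A 6-joint arm with a two-finger parallel gripper is mounted at the origin on the work surface. World frame = base frame: x ahead of the robot, y to its left, z up, the work surface at z = 0. Lengths are in mm, angles in rad, forces in N, time in s.
With the tool pointing down it reaches from about 350 to 775 mm from the base axis. Payload 7.3 kg.
Tool frame: the origin (TCP) lies on the centre line of the jaws, within the pads' length; the fingertips stand 22 mm ahead of it and the grasp point (between the pads) lies 3 mm ahead of it; z points along the fingers, y is the direction in which the jaws open and shut (so a half turn about z gives the same grasp; the last joint's range is limited). The gripper opens to 92 mm and grips with 3 to 60 N. Pads are 19 mm wide; open, the fingers measure 130 mm over their backs; the gripper's body (75 mm by 190 mm) begins 47 mm behind the grasp point.
Start: joints at [-1.397, 0.342, 1.524, -0, 1.275, -0.146], TCP at [165.07, -498.392, 248.741] pointing down, gripper open.
Joint ranges: [-2.53, 2.53], [-0.77, 2.02], [0.04, 2.7], [-1, 4.14], [0.28, 2.66], [-3.11, 3.11]. Speed limits (rad/s): [2.57, 2.57, 3.14, 3.14, 3.14, 3.14].

### API

Orientations are given as [roll, pitch, yaw] about the fixed x, y, z axes, in that order (R = Rz(yaw) Ry(pitch) Rx(roll)).
In Python, from plant import get_obs, capture, bot, spot_in gives the robot as it stands.
- The arm moves only by the shell command python3 -m handwheel 'ROWS' [OPENING]. ROWS is JSON, a list of rows, each a list of 2 entries, a list of its own where there are three numbers: the shift along the world's x, y, z in mm, then the turn, a rotation vector about the world's x, y, z in rad. In form: [[[x, y, z], [wx, wy, wz]], ...]. A call has 1 to 12 rows; each row shifts and turns the commanded pose from where the row before left it; what a row does not reach is not made up. A row lasts 1/8 s, in which the tool goes at most 62.5 mm and 10.7 degrees, less where a joint would pass 70% of its speed; a pose out of reach is approached as far as the arm can. A call is refused whole if a number of a shift passes 62.5 or a number of a turn 0.188, either way. A call with a gripper value outside its range is refused whole. OPENING is the closure, from 0 (fully open) to 1 (shut), set as the call begins (- or left out, the last holds). The fingers move at their own pace and stop on an object; the grip force is fixed at half the most. Time passes only in rows, so rows that do not move let the fingers close. It gives the time, the measured TCP pose, the force and the opening at its end, in the units of the state.
- get_obs(): the state, without advancing time (a new reading comes with each control period).
- capture(name): name is "side" or "top"; returns a dict with "img" (384x512x3 uint8, red, green, blue), "fx", "fy", "cx", "cy" (pixels), "cam_to_world" (4x4, takes a point from camera to world coordinates). Camera axes: x right, y up, looking along -z (the intrinsics and any distortion apply to the point x, -y, -z); pixel columns grow to the right and rows downward; lengths in mm; the calibration is good to about 2 mm. A picture is of the moment at which its call begins. There is no depth.
- bot.close_job(): hands the job in, once; it reports no verdict.
Trained networks look in the newest picture that a camera, given by its name, has taken for a name from the list of things; names that differ only in an ending like _2 or _b are one class to them, and where a whole thing is asked for, a point or a joint stands for the part that bears it (a point fixed in the world has none). Each returns a list of dicts, best first, with "score" (0 to 1); they miss things now and then, are a little off and sometimes report something else, mostly with a low value. They report only what shows in the picture. A call takes as long as a camera call.
- spot_in(thing, camera): "xyz" ([x, y, z] in mm, in the coordinates of the camera as it stood for that picture, good to about 4 mm: the middle of the surface that is visible of it).
The state is a dict: "time": time; "joint_positions": joint angles; "dq": joint speeds; "tau": joint torques, N m; "tool_pos": TCP position; "tcp_rot": TCP orientation; "contact_force": force on the tool from outside, world axes, zero at the start; "moment": the same for the moment, N m; "grip_width": finger opening in mm.
Only numpy, scipy, OpenCV 4.12 (cv2) and the standard library are available. Lean on these libraries where they do the work, as an engineer would, in place of code of your own. Each camera call takes 0.05 s, during which the arm holds its last target. There are 200 camera calls.

## Working session

There is one attempt and no reset: what is moved stays moved. The work goes in short steps, Python scripts to look and compute and a shell command to move; the robot and the scene stay as the last step left them, time stands still between calls to the robot, and variables do not carry over. Pictures are saved under pics/ and viewed, about 8 in all and at most 12, crops included, and the job is handed in when it is done.

```bash
ls; mkdir -p pics; cat > h.py <<'E'
import numpy as np,cv2
from plant import get_obs,capture,bot,spot_in
def w(c,p): return (np.array(c["cam_to_world"])@np.r_[p,1])[:3]
def ray(c,u,v,z):
    M=np.array(c["cam_to_world"]); d=M[:3,:3]@np.array([(u-c["cx"])/c["fx"],-(v-c["cy"])/c["fy"],-1]); o=M[:3,3]
    return o+d*(z-o[2])/d[2]
def proj(c,P):
    q=(np.linalg.inv(np.array(c["cam_to_world"]))@np.r_[P,1])[:3]
    return np.array([c["cx"]+c["fx"]*q[0]/-q[2],c["cy"]+c["fy"]*q[1]/q[2]])
E
python3 - <<'E'
from h import *
np.set_printoptions(precision=1,suppress=True)
ims=[]
for n in("top","side"):
    c=capture(n); cv2.imwrite(f"pics/{n}0.png",cv2.resize(c["img"][:,:,::-1],(800,600),interpolation=cv2.INTER_CUBIC))
    print(n,{k:c[k] for k in c if k not in("img",)})
    for t in "wrench grip ring nut_mid grater tray screwdriver shell bowl spatula sesame mug".split():
        r=spot_in(t,n); print(n,t,[(round(x["score"],2),w(c,x["xyz"])) for x in r[:2]])
print(get_obs())
E
```

```text
pics
top {'fx': 467.48770414824224, 'fy': 467.48770414824224, 'cx': 256.3031127961751, 'cy': 189.87850364843663, 'cam_to_world': array([[  -0.1,    1. ,   -0.2,  218.3],
       [  -1. ,   -0.1,    0. ,  -26. ],
       [   0. ,    0.2,    1. , 1576. ],
       [   0. ,    0. ,    0. ,    1. ]])}
top wrench [(0.59, array([ 505.7, -294.2,   26.9]))]
top grip [(0.77, array([ 504.3, -300.4,   26.6]))]
top ring [(0.92, array([ 506.5, -299.2,   28.7]))]
top nut_mid [(0.48, array([596.3,  40.9,  49.8]))]
top grater [(0.65, array([590.5, 207.6,  47.4]))]
top tray [(0.64, array([ 507.5, -303.6,    5.6]))]
top screwdriver [(0.8, array([ 480.7, -394.6,   27.9]))]
top shell []
top bowl [(0.83, array([ 762.7, -146.8,   24. ]))]
top spatula [(0.9, array([389.9, -25.5,   2. ]))]
top sesame [(0.74, array([310.8, 236.4, 109.7]))]
top mug [(0.56, array([307.8, 371.7,  33.4]))]
side {'fx': 481.99033308714274, 'fy': 481.99033308714274, 'cx': 254.33693282103098, 'cy': 193.72779089803655, 'cam_to_world': array([[  -0.8,    0.3,   -0.5, -171. ],
       [  -0.6,   -0.4,    0.7,  960.3],
       [  -0. ,    0.9
[... 470 characters left out ...]
(0.76, array([ 496.2, -388.9,   19. ]))]
side shell [(0.85, array([793.5, -47.4,  35. ]))]
side bowl [(0.62, array([ 751.1, -144.7,   45.6]))]
side spatula [(0.95, array([389.2, -23.5,   6. ]))]
side sesame [(0.95, array([303.6, 262.8,  74. ])), (0.33, array([550. , 254.1,  73.9]))]
side mug [(0.81, array([299.6, 380.2,  58.7]))]
{'time': 1.3, 'joint_positions': array([-1.4,  0.3,  1.5, -0. ,  1.3, -0.1]), 'dq': array([ 0.,  0.,  0.,  0., -0., -0.]), 'tau': array([  0. , -43.1, -24.4,   0.1,   0. ,   0. ]), 'tool_pos': array([ 165.1, -498.4,  248.7]), 'tcp_rot': array([3.1, 0. , 0.3]), 'contact_force': array([0.2, 0.1, 0.3]), 'moment': array([ 0., -0.,  0.]), 'grip_width': 92.01174170522462}
```

View pics/top0.png

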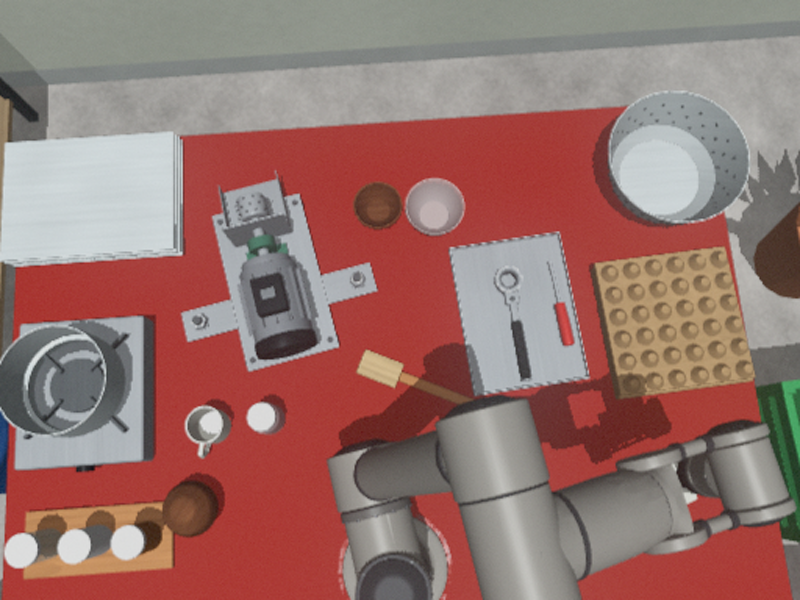

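View pics/side0.png

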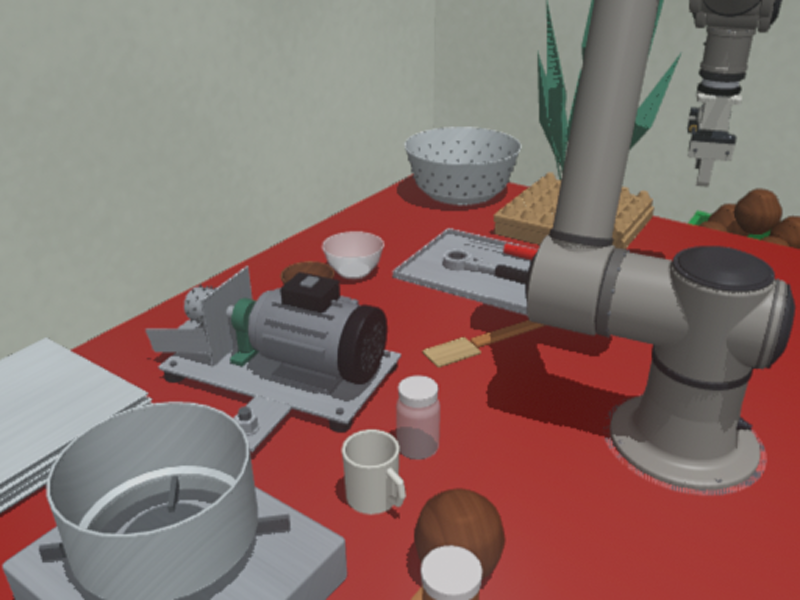

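The near foot's nut is the right one, at about (357,279) in the top view (/800): its y axis points to the motor and the plate extends −130/+230 along it. The wrench ring is at (508,279) and its handle end at (526,380). I'll zoom in on both.

```bash
python3 - <<'E'
from h import *
np.set_printoptions(precision=1,suppress=True)
c=capture("top"); im=c["img"][:,:,::-1]
a=cv2.resize(im[160:250,300:380],(480,540),interpolation=cv2.INTER_CUBIC)
b=cv2.resize(im[160:200,200:250],(400,320),interpolation=cv2.INTER_CUBIC)  # x8
s=capture("side"); d=cv2.resize(s["img"][:,:,::-1][245:285,140:180],(320,320),interpolation=cv2.INTER_CUBIC)[:220]
o=np.zeros((540,800,3),np.uint8); o[:,:480]=a; o[:320,480:]=b[:,:320]; o[320:540,480:]=d
cv2.imwrite("pics/c1.png",o)
for n,cc in(("top",c),("side",s)):
    for t in ("nut_mid","foot","bore","ring","grip"): print(n,t,[(round(x["score"],2),w(cc,x["xyz"]),proj(cc,w(cc,x["xyz"]))) for x in spot_in(t,n)[:3]])
print("ring",ray(c,508/1.5625,279/1.5625,25),"end",ray(c,526/1.5625,380/1.5625,27),"nut",ray(c,357/1.5625,279/1.5625,55))
E
```

```text
top nut_mid []
top foot [(0.88, array([589.8, 213.3,  43. ]), array([176.9, 185. ]))]
top bore []
top ring [(0.65, array([ 504.9, -297.6,   30.6]), array([330. , 199.7])), (0.2, array([599. ,  40.9,  50.3]), array([227.7, 178.3]))]
top grip [(0.67, array([ 506. , -299.4,   23.1]), array([330.2, 199.7]))]
side nut_mid [(0.39, array([ 747.5, -145.1,   45.3]), array([227.1, 160.7])), (0.18, array([ 538.1, -295.6,   20.5]), array([304.7, 166.8]))]
side foot [(0.9, array([553.9, 253.5,  75.6]), array([187.5, 227.8]))]
side bore [(0.71, array([ 534.7, -292.6,   18.1]), array([305.1, 168. ])), (0.49, array([ 590.2, -302.6,   20.1]), array([292.5, 162.1]))]
side ring [(0.56, array([ 530.2, -284.4,   26.8]), array([305.1, 167. ]))]
side grip [(0.75, array([ 536.1, -293.6,   18.3]), array([304.9, 167.7]))]
ring [ 580.2 -289.7   25. ] end [ 357.9 -304.5   27. ] nut [596.6  38.3  55. ]
```

View pics/c1.png

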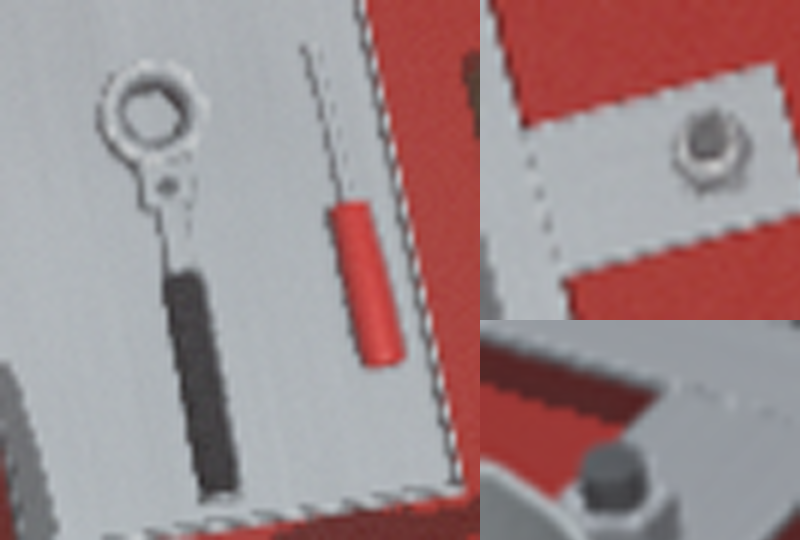

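```bash
cat >> h.py <<'E'
def tongue(c,cols=range(208,234)):
    im=cv2.GaussianBlur(c["img"],(3,3),0).astype(float); f=im[:,:,0]-im[:,:,1]
    P={0:[],1:[]}
    for u in cols:
        for k in (0,1):
            # expected edges rows
            e=[160+127/8-(u-205.9)*62/248,160+275/8-(u-210.9)*61/233][k]
            v=np.arange(int(e)-4,int(e)+6); p=f[v,u]-60
            i=np.where(np.diff(np.sign(p))!=0)[0]
            if len(i)==1: i=i[0]; P[k].append(ray(c,u,v[i]+p[i]/(p[i]-p[i+1]),26 if k==0 else 24))
    out=[]
    for k in(0,1):
        L=cv2.fitLine(np.array(P[k],np.float32)[:,None,:2],cv2.DIST_HUBER,0,.01,.01).ravel(); out.append(L)
    return out
E
python3 - <<'E'
from h import *
np.set_printoptions(precision=2,suppress=True)
c=capture("top")
for L in tongue(c): print(L,np.degrees(np.arctan2(L[1],L[0])))
a,b=tongue(c)
for L in (a,b): print("x at y=40", L[2]+(40-L[3])*L[0]/L[1])
f=lambda u,v:(300+u/6-.42,160+v/6-.42)
g=lambda u,v:(200+(u-480)/8-.44,160+v/8-.44)
R=ray(c,*f(154,111),25);G0=ray(c,*f(183,272),27);G1=ray(c,*f(220,497),27)
print("ring",R,"grip",G0,G1,"len",np.linalg.norm(G0-R),np.linalg.norm(G1-R))
d=G1-R;print("handle angle",np.degrees(np.arctan2(d[1],d[0])),"grip pt",R+d/np.linalg.norm(d)*130)
d=G1-G0;print("grip angle",np.degrees(np.arctan2(d[1],d[0])))
print("tongue corner",ray(c,*g(775,65),26),"studtop",ray(c,*g(709,132),60),"nut hex@47",ray(c,*g(711,150),45))
# stations
o=get_obs();print(o["tool_pos"],o["tcp_rot"],o["time"])
E
```

```text
[  0.19  -0.98 631.02  68.28] -78.80427
[  0.2   -0.98 562.34  59.69] -78.70899
x at y=40 636.6231
x at y=40 566.268
ring [ 581.89 -290.27   25.  ] grip [ 487.63 -296.49   27.  ] [ 360.56 -303.45   27.  ] len 94.48863047375818 221.73844721836338
handle angle -176.59069101168677 grip pt [ 452.13 -298.     26.17]
grip angle -176.86416657546982
tongue corner [640.18   9.98  26.  ] studtop [604.02  38.52  60.  ] nut hex@47 [599.97  38.78  45.  ]
[ 165.07 -498.39  248.74] [ 3.14 -0.    0.32] 1.95
```

```bash
python3 -m handwheel '[[[20,14,0],[0,0,-0.03]],[[41,29,-10],[0,0,-0.04]],[[41,29,-15],[0,0,-0.04]],[[41,29,-20],[0,0,-0.04]],[[41,29,-20],[0,0,-0.04]],[[41,29,-20],[0,0,-0.04]],[[41,29,-20],[0,0,-0.034]],[[21,12,-20],[0,0,0]],[[0,0,0],[0,0,0]]]' 0.4
```

```text
time: 3.08
tool_pos: [452.5, -296.8, 122.3]
tcp_rot: [-3.139, 0.002, 0.059]
contact_force: [-0.3, -0.1, 0.6]
grip_width: 55.1
```

```bash
python3 -m handwheel '[[[0,-1,-40],[0,0,0]],[[0,0,-35],[0,0,0]],[[0,0,-14],[0,0,0]],[[0,0,-5],[0,0,0]],[[0,0,0],[0,0,0]]]' && python3 -m handwheel '[[[0,0,0],[0,0,0]],[[0,0,0],[0,0,0]],[[0,0,0],[0,0,0]],[[0,0,0],[0,0,0]],[[0,0,0],[0,0,0]]]' 1
```

```text
time: 3.7
tool_pos: [452.4, -300.1, 30.7]
tcp_rot: [3.14, -0.001, 0.055]
contact_force: [0.0, -0.4, -0.2]
grip_width: 55.0
time: 4.32
tool_pos: [452.2, -299.6, 30.0]
tcp_rot: [3.141, -0.0, 0.056]
contact_force: [-0.5, -0.7, 2.4]
grip_width: 21.6
```

```bash
python3 -m handwheel '[[[0,0,10],[0,0,0]],[[0,0,25],[0,0,0]],[[0,0,30],[0,0,0]],[[0,0,20],[0,0,0]],[[0,0,0],[0,0,0]],[[0,0,0],[0,0,0]]]'; python3 - <<'E'
from h import *
np.set_printoptions(precision=3,suppress=True)
o=get_obs();print(o["contact_force"],o["moment"],o["tool_pos"],o["grip_width"])
c=capture("top");s=capture("side")
T=cv2.resize(c["img"][150:240,290:390,::-1],(600,540),interpolation=cv2.INTER_CUBIC)
S=cv2.resize(s["img"][110:200,270:303,::-1],(198,540),interpolation=cv2.INTER_CUBIC)
cv2.imwrite("pics/l1.png",np.hstack([T,S]))
for n,cc in(("top",c),("side",s)):
    for t in ("ring","grip"): print(n,t,[(round(x["score"],2),w(cc,x["xyz"]),proj(cc,w(cc,x["xyz"]))) for x in spot_in(t,n)[:2]])
E
```

```text
time: 5.08
tool_pos: [451.2, -298.7, 113.5]
tcp_rot: [-3.14, 0.002, 0.056]
contact_force: [-0.1, -0.1, -7.0]
grip_width: 21.8
[-0.059 -0.057 -7.007] [-0.017  0.315 -0.033] [ 451.226 -298.661  113.525] 21.783952538148327
top ring [(0.57, array([ 588.195, -284.097,  104.235]), array([326.692, 170.514])), (0.36, array([ 595.251, -260.853,    4.744]), array([315.547, 176.338]))]
top grip [(0.55, array([ 585.924, -283.432,  103.113]), array([326.511, 171.29 ]))]
side ring [(0.95, array([ 536.587, -286.379,  101.394]), array([304.694, 145.659]))]
side grip []
```

View pics/l1.png

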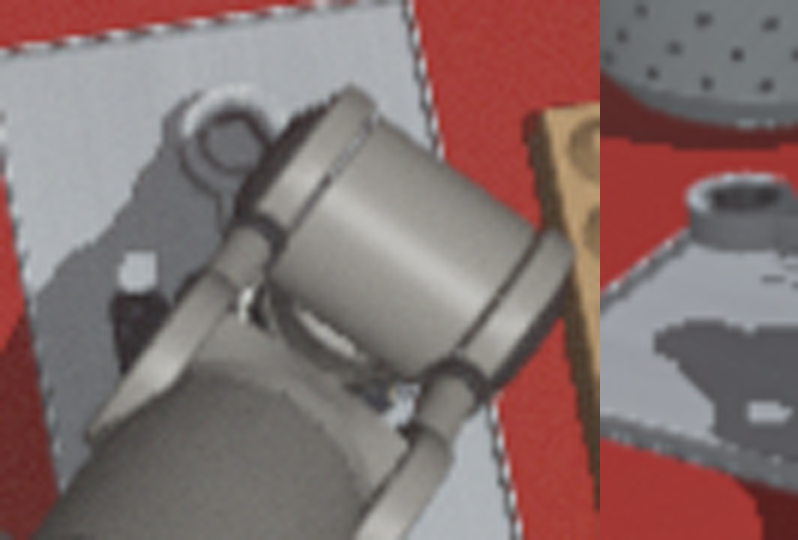

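The wrench is held and lifted: the ring is visible at crop (232,143) and the load is 7 N. Now I'll compute the ring position and plan the transfer.

```bash
python3 - <<'E'
from h import *
np.set_printoptions(precision=1,suppress=True)
c=capture("top");s=capture("side");o=get_obs()
for z in(102,108):print(z,ray(c,290+232/6-.42,150+140/6-.42,z), ray(s,270+(740-600)/6-.42,110+192/6-.42,z))
# side cross-check of nut top, and stud
print("side stud top",ray(s,140+(614-480)/8-.44,245+(458-320)/8-.44,60))
a=tongue(c)
E
```

```text
102 [ 580.4 -288.7  102. ] [ 584.2 -290.9  102. ]
108 [ 578.9 -287.6  108. ] [ 577.3 -279.4  108. ]
side stud top [534.6 381.9  60. ]
```

```bash
python3 -m handwheel '[[[7,9,3],[0,0,0.08]],[[16,21,3],[0,0,0.16]],[[16,21,0],[0,0,0.16]],[[16,21,0],[0,0,0.16]],[[16,21,0],[0,0,0.16]],[[16,21,0],[0,0,0.16]],[[16,21,0],[0,0,0.16]],[[16,21,0],[0,0,0.16]],[[16,21,0],[0,0,0.16]],[[16,20,0],[0,0,0.16]],[[10,11,0],[0,0,0.08]],[[0,0,0],[0,0,0]]]'; python3 - <<'E'
from h import *
np.set_printoptions(precision=3,suppress=True)
o=get_obs();print(o["contact_force"],o["moment"],o["tool_pos"],o["tcp_rot"])
c=capture("top")
T=cv2.resize(c["img"][150:220,190:290,::-1],(800,560),interpolation=cv2.INTER_CUBIC)
cv2.imwrite("pics/n1.png",T)
for t in ("ring","wrench"): print(t,[(round(x["score"],2),w(c,x["xyz"]),proj(c,w(c,x["xyz"]))) for x in spot_in(t,"top")[:2]])
E
```

```text
time: 6.98
tool_pos: [613.5, -90.6, 120.4]
tcp_rot: [3.141, 0.0, 1.657]
contact_force: [0.3, 0.4, -6.6]
grip_width: 21.4
[ 0.331  0.406 -6.648] [-0.291 -0.137 -0.039] [613.542 -90.592 120.436] [3.141 0.    1.657]
ring [(0.82, array([610.05 ,  31.257, 112.882]), array([229.371, 170.12 ]))]
wrench [(0.83, array([611.122,  39.393, 105.095]), array([226.985, 170.59 ]))]
```

View pics/n1.png

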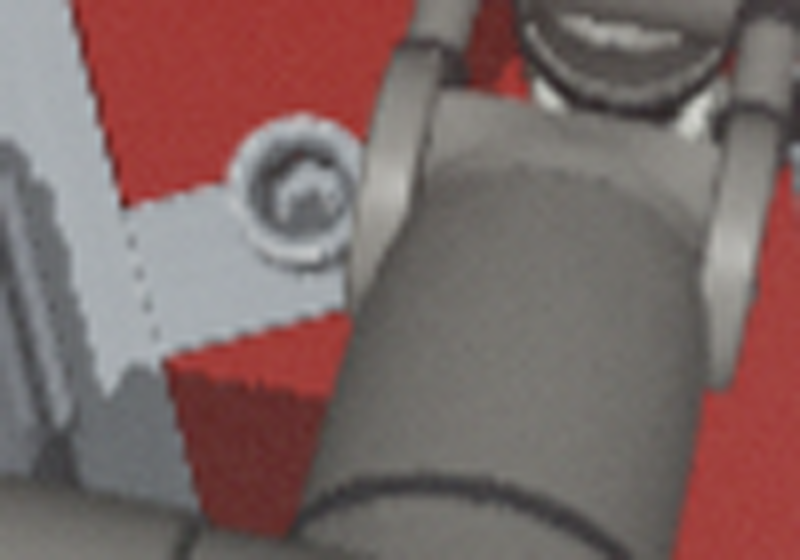

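```bash
python3 - <<'E'
from h import *
np.set_printoptions(precision=1,suppress=True)
c=capture("top"); im=c["img"][150:220,190:290,::-1].astype(np.uint8)
f=lambda u,v:(190+u/8-.44,150+v/8-.44)
for z in(110,112,115):print(z,ray(c,*f(306,188),z))
# predicted outlines: ring top circle at candidate, drawn on x8 image
big=cv2.resize(im,(800,560),interpolation=cv2.INTER_CUBIC)
def circ(x,y,z,r,col):
    P=[]
    for t in np.linspace(0,2*np.pi,90):
        u,v=proj(c,[x+r*np.cos(t),y+r*np.sin(t),z]); P.append([(u-190+.44)*8,(v-150+.44)*8])
    cv2.polylines(big,[np.int32(P)],True,col,1)
R=ray(c,*f(306,188),112)
circ(R[0],R[1],112,30,(0,255,0)); circ(R[0],R[1],90,15.5,(0,255,255))
circ(600.5,38.8,60,9.5,(255,0,0)); circ(600.5,38.8,47,13,(255,0,255))
o=big[90:300,200:400]
# same overlay on the first picture for nut
t0=cv2.imread("pics/c1.png")[:320,480:]; big=t0
def circ2(x,y,z,r,col):
    P=[[(u-200+.44)*8,(v-160+.44)*8] for u,v in (proj(c,[x+r*np.cos(t),y+r*np.sin(t),z]) for t in np.linspace(0,2*np.pi,90))]
    cv2.polylines(t0,[np.int32(P)],True,col,1)
circ2(600.5,38.8,60,9.5,(255,0,0)); circ2(600.5,38.8,29,18.5,(0,255,0)); circ2(600.5,38.8,47,15,(255,0,255))
cv2.imwrite("pics/o1.png",np.hstack([cv2.resize(o,(400,420)),cv2.resize(t0[90:230,170:303],(400,420))]))
E
```

```text
110 [601.4  37.  110. ]
112 [600.9  36.9 112. ]
115 [600.1  36.8 115. ]
```

View pics/o1.png

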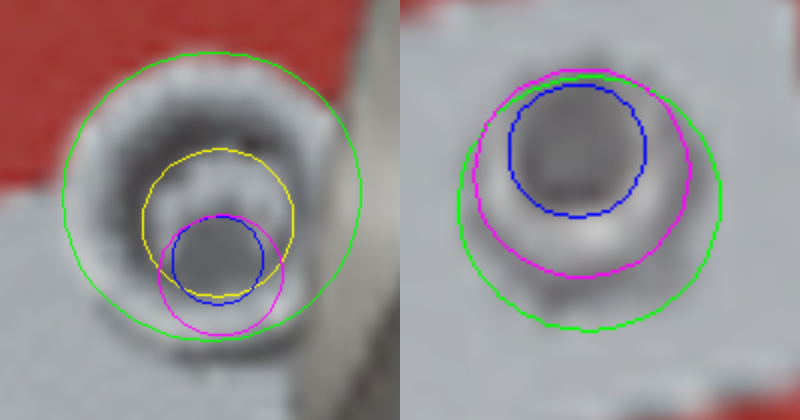

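```bash
python3 -m handwheel '[[[-0.5,1.5,-12],[0,0,0]],[[0,0,-14],[0,0,0]],[[0,0,-8],[0,0,0]],[[0,0,-4],[0,0,0]],[[0,0,0],[0,0,0]]]' && python3 -m handwheel '[[[0,0,-3],[0,0,0]],[[0,0,-3],[0,0,0]],[[0,0,-2],[0,0,0]],[[0,0,0],[0,0,0]]]'; python3 -c "
from h import *
o=get_obs();print(o['contact_force'],o['moment'])"
```

```text
time: 7.8
tool_pos: [612.5, -89.9, 82.4]
tcp_rot: [-3.141, -0.0, 1.656]
contact_force: [0.8, -0.5, -7.1]
grip_width: 21.7
time: 8.3
tool_pos: [612.8, -89.7, 74.9]
tcp_rot: [3.141, -0.0, 1.656]
contact_force: [0.8, 2.4, -5.4]
grip_width: 21.7
[ 0.7612656   2.38399456 -5.3540461 ] [ 0.22981883 -0.20592112 -0.07455997]
```

```bash
python3 -m handwheel '[[[0.3,1,0],[0,0,0]],[[0,0.5,-1],[0,0,0]],[[0,0,-1],[0,0,0]],[[0,0,0],[0,0,0]]]'; python3 -c "
from h import *
o=get_obs();print(o['contact_force'],o['moment'])"
```

```text
time: 8.8
tool_pos: [613.1, -88.7, 73.1]
tcp_rot: [3.141, 0.0, 1.656]
contact_force: [0.5, -2.2, -2.3]
grip_width: 22.0
[ 0.54155207 -2.20930661 -2.28597029] [-0.07275555 -0.16029285 -0.01488927]
```

```bash
cat >> h.py <<'E'
def arc(a0,steps,r=128.5):
    a=a0
    for s in steps:
        print("[[%.1f,%.1f,0],[0,0,%.2f]]"%(r*(np.cos(a+s)-np.cos(a)),r*(np.sin(a+s)-np.sin(a)),s),end=","); a+=s
    print()
def tq(N=(601.3,38.8)):
    o=get_obs();p=o["tool_pos"];f=o["contact_force"];m=o["moment"]
    print("t %.2f"%o["time"],"p",np.round(p,1),"f",np.round(f,1),"m",np.round(m,2),"rpy",np.round(o["tcp_rot"],3),"Tz",round(((p[0]-N[0])*f[1]-(p[1]-N[1])*f[0])/1000+m[2],2),"ang",round(np.degrees(np.arctan2(p[1]-N[1],p[0]-N[0])),1),"r",round(np.hypot(p[0]-N[0],p[1]-N[1]),1))
E
python3 -c "
from h import *
tq();arc(np.radians(275.3),[-.1]*10)"
```

```text
t 8.80 p [613.1 -88.7  73.1] f [ 0.5 -2.2 -2.3] m [-0.07 -0.16 -0.01] rpy [3.141 0.    1.656] Tz 0.03 ang -84.7 r 128.1
[[-12.8,-0.5,0],[0,0,-0.10]],[[-12.8,0.7,0],[0,0,-0.10]],[[-12.7,2.0,0],[0,0,-0.10]],[[-12.4,3.3,0],[0,0,-0.10]],[[-12.0,4.5,0],[0,0,-0.10]],[[-11.5,5.7,0],[0,0,-0.10]],[[-10.9,6.8,0],[0,0,-0.10]],[[-10.2,7.8,0],[0,0,-0.10]],[[-9.3,8.8,0],[0,0,-0.10]],[[-8.4,9.7,0],[0,0,-0.10]],
```

```bash
python3 -m handwheel '[[[0,-0.7,-1],[0,0,0]],[[-12.8,-0.5,-0.5],[0,0,-0.10]],[[-12.8,0.7,-0.5],[0,0,-0.10]],[[-12.7,2.0,0],[0,0,-0.10]],[[0,0,0],[0,0,0]]]'; python3 -c "
from h import *
tq()"; python3 -m handwheel '[[[-12.4,3.3,0],[0,0,-0.10]],[[-12.0,4.5,0],[0,0,-0.10]],[[-11.5,5.7,0],[0,0,-0.10]],[[0,0,0],[0,0,0]]]'; python3 -c "
from h import *
tq()"
```

```text
time: 9.43
tool_pos: [574.2, -86.7, 70.5]
tcp_rot: [-3.141, -0.0, 1.356]
contact_force: [1.6, -0.9, -7.4]
grip_width: 21.9
t 9.43 p [574.2 -86.7  70.5] f [ 1.6 -0.9 -7.4] m [-0.41 -0.32 -0.2 ] rpy [-3.141 -0.     1.356] Tz 0.02 ang -102.2 r 128.4
time: 9.93
tool_pos: [539.1, -73.3, 70.6]
tcp_rot: [3.141, -0.0, 1.059]
contact_force: [2.6, -0.1, -8.0]
grip_width: 21.8
t 9.93 p [539.1 -73.3  70.6] f [ 2.6 -0.1 -8. ] m [-0.26 -0.23  0.07] rpy [ 3.141 -0.     1.059] Tz 0.36 ang -119.1 r 128.2
```

```bash
python3 -m handwheel '[[[0,0,-2],[0,0,0]],[[0,0,-2],[0,0,0]],[[0,0,0],[0,0,0]]]'; python3 -c "
from h import *
tq()";  python3 -m handwheel '[[[0,0,-2],[0,0,0]],[[0,0,-2],[0,0,0]],[[0,0,0],[0,0,0]]]'; python3 -c "
from h import *
tq()"
```

```text
time: 10.3
tool_pos: [539.1, -73.7, 66.9]
tcp_rot: [3.141, -0.0, 1.056]
contact_force: [-0.7, -2.1, -2.3]
grip_width: 21.5
t 10.30 p [539.1 -73.7  66.9] f [-0.7 -2.1 -2.3] m [-0.15 -0.16  0.14] rpy [ 3.141 -0.     1.056] Tz 0.2 ang -118.9 r 128.6
time: 10.68
tool_pos: [538.6, -73.8, 62.6]
tcp_rot: [3.141, 0.0, 1.056]
contact_force: [-0.9, -4.6, -2.2]
grip_width: 21.9
t 10.68 p [538.6 -73.8  62.6] f [-0.9 -4.6 -2.2] m [-0.61 -0.11 -0.02] rpy [3.141 0.    1.056] Tz 0.17 ang -119.1 r 128.8
```

```bash
python3 -m handwheel '[[[-0.4,-0.8,0],[0,0,0]],[[0,0,-2],[0,0,0]],[[0,0,-2],[0,0,0]],[[0,0,0],[0,0,0]]]'; python3 -c "
from h import *
tq()";  python3 -m handwheel '[[[0,0,-1.5],[0,0,0]],[[0,0,-1],[0,0,0]],[[0,0,0],[0,0,0]]]'; python3 -c "
from h import *
tq()"
```

```text
time: 11.18
tool_pos: [538.3, -74.1, 58.6]
tcp_rot: [3.142, -0.0, 1.056]
contact_force: [-0.2, -2.0, -2.5]
grip_width: 21.8
t 11.18 p [538.3 -74.1  58.6] f [-0.2 -2.  -2.5] m [-0.1  -0.34 -0.02] rpy [ 3.142 -0.     1.056] Tz 0.09 ang -119.2 r 129.3
time: 11.55
tool_pos: [538.3, -74.2, 56.2]
tcp_rot: [3.142, 0.0, 1.056]
contact_force: [0.9, -3.2, -1.1]
grip_width: 21.7
t 11.55 p [538.3 -74.2  56.2] f [ 0.9 -3.2 -1.1] m [-0.29 -0.27  0.05] rpy [3.142 0.    1.056] Tz 0.35 ang -119.2 r 129.4
```

```bash
python3 -m handwheel '[[[0,0,-1.5],[0,0,0]],[[0,0,0],[0,0,0]]]'; python3 -c "
from h import *
tq()";  python3 -m handwheel '[[[0,0,-1.5],[0,0,0]],[[0,0,0],[0,0,0]]]'; python3 -c "
from h import *
tq()
arc(np.radians(-119.2),[-.15]*6,129)"
```

```text
time: 11.8
tool_pos: [538.2, -74.3, 54.6]
tcp_rot: [3.142, 0.0, 1.056]
contact_force: [0.4, -3.2, -1.9]
grip_width: 21.9
t 11.80 p [538.2 -74.3  54.6] f [ 0.4 -3.2 -1.9] m [-0.33 -0.19 -0.01] rpy [3.142 0.    1.056] Tz 0.25 ang -119.2 r 129.5
time: 12.05
tool_pos: [538.2, -74.3, 53.1]
tcp_rot: [-3.142, 0.0, 1.056]
contact_force: [-0.7, -3.3, -2.3]
grip_width: 21.7
t 12.05 p [538.2 -74.3  53.1] f [-0.7 -3.3 -2.3] m [-0.42 -0.19 -0.  ] rpy [-3.142  0.     1.056] Tz 0.13 ang -119.2 r 129.5
[[-16.1,10.7,0],[0,0,-0.15]],[[-14.3,13.0,0],[0,0,-0.15]],[[-12.2,15.0,0],[0,0,-0.15]],[[-9.9,16.6,0],[0,0,-0.15]],[[-7.3,17.9,0],[0,0,-0.15]],[[-4.5,18.8,0],[0,0,-0.15]],
```

```bash
python3 - <<'E'
from h import *
c=capture("top");s=capture("side")
def ov(cc,u0,v0,wd,hh,k,draw):
    b=cv2.resize(cc["img"][v0:v0+hh,u0:u0+wd,::-1],(wd*k,hh*k),interpolation=cv2.INTER_CUBIC)
    if draw:
      for z,r,col in((52,30,(0,255,0)),(60,9.5,(255,0,0))):
        P=[[(u-u0+.44)*k,(v-v0+.44)*k] for u,v in (proj(cc,[600.5+r*np.cos(t),38.8+r*np.sin(t),z]) for t in np.linspace(0,6.29,90))]
        cv2.polylines(b,[np.int32(P)],True,col,1)
    return b
q=proj(s,[600,39,50]).astype(int)
cv2.imwrite("pics/s1.png",np.hstack([ov(c,205,155,45,50,9,True),ov(s,q[0]-20,q[1]-25,43,50,9,True)]))
E
```

```text
(no output)
```

View pics/s1.png

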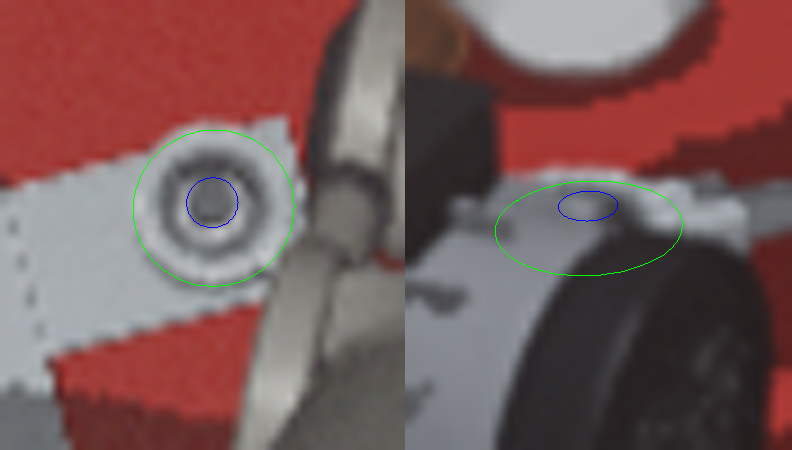

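```bash
python3 -m handwheel '[[[-0.3,-0.6,3],[0,0,0]],[[0,0,3],[0,0,0]],[[9,-5,3],[0,0,0.08]],[[0,0,0],[0,0,0]]]'; python3 -c "
from h import *
tq()";  python3 -m handwheel '[[[0,0,-2],[0,0,0]],[[0,0,-2],[0,0,0]],[[0,0,0],[0,0,0]]]'; python3 -c "
from h import *
tq()"
```

```text
time: 12.65
tool_pos: [547.0, -78.9, 62.1]
tcp_rot: [-3.14, -0.001, 1.137]
contact_force: [2.4, 4.6, -6.6]
grip_width: 22.1
t 12.65 p [547.  -78.9  62.1] f [ 2.4  4.6 -6.6] m [ 0.48 -0.39 -0.05] rpy [-3.140e+00 -1.000e-03  1.137e+00] Tz -0.01 ang -114.8 r 129.6
time: 13.02
tool_pos: [547.1, -79.3, 58.3]
tcp_rot: [3.141, -0.001, 1.135]
contact_force: [2.0, 5.4, -3.3]
grip_width: 21.5
t 13.03 p [547.1 -79.3  58.3] f [ 2.   5.4 -3.3] m [ 1.09 -0.58 -0.01] rpy [ 3.141e+00 -1.000e-03  1.135e+00] Tz -0.06 ang -114.7 r 130.0
```

```bash
python3 -m handwheel '[[[0.5,1.1,0],[0,0,0]],[[-5.9,2.7,-0.5],[0,0,-0.05]],[[-5.8,3.0,-0.5],[0,0,-0.05]],[[0,0,0],[0,0,0]]]'; python3 -c "
from h import *
tq()";  python3 -m handwheel '[[[-5.7,3.2,0],[0,0,-0.05]],[[-5.5,3.4,0],[0,0,-0.05]],[[-5.4,3.6,0],[0,0,-0.05]],[[0,0,0],[0,0,0]]]'; python3 -c "
from h import *
tq()"
```

```text
time: 13.52
tool_pos: [536.1, -73.4, 57.6]
tcp_rot: [3.14, 0.0, 1.036]
contact_force: [1.9, 0.7, -2.2]
grip_width: 22.2
t 13.53 p [536.1 -73.4  57.6] f [ 1.9  0.7 -2.2] m [ 0.29 -0.63  0.14] rpy [3.14  0.    1.036] Tz 0.3 ang -120.2 r 129.7
time: 14.02
tool_pos: [520.1, -62.6, 57.6]
tcp_rot: [3.14, -0.001, 0.887]
contact_force: [4.4, 4.3, -3.4]
grip_width: 21.9
t 14.03 p [520.1 -62.6  57.6] f [ 4.4  4.3 -3.4] m [ 0.8  -0.92  0.2 ] rpy [ 3.14e+00 -1.00e-03  8.87e-01] Tz 0.3 ang -128.7 r 129.9
```

```bash
python3 -m handwheel '[[[1,1.2,0],[0,0,0]],[[0,0,-1],[0,0,0]],[[0,0,0],[0,0,0]]]'; python3 - <<'E'
from h import *
tq()
c=capture("top");s=capture("side")
def ov(cc,u0,v0,wd,hh,k,draw):
    b=cv2.resize(cc["img"][v0:v0+hh,u0:u0+wd,::-1],(wd*k,hh*k),interpolation=cv2.INTER_CUBIC)
    for z,r,col in((52,30,(0,255,0)),(60,30,(0,255,255))):
        P=[[(u-u0+.44)*k,(v-v0+.44)*k] for u,v in (proj(cc,[600.5+r*np.cos(t),38.8+r*np.sin(t),z]) for t in np.linspace(0,6.29,90))]
        cv2.polylines(b,[np.int32(P)],True,col,1)
    return b
q=proj(s,[600,39,50]).astype(int)
cv2.imwrite("pics/s2.png",np.hstack([ov(c,208,162,34,40,12,True),ov(s,q[0]-10,q[1]-20,32,40,12,True)]))
E
```

```text
time: 14.4
tool_pos: [520.1, -62.2, 56.2]
tcp_rot: [3.141, 0.001, 0.886]
contact_force: [0.6, -4.2, -2.2]
grip_width: 22.1
t 14.40 p [520.1 -62.2  56.2] f [ 0.6 -4.2 -2.2] m [-0.41 -0.26  0.09] rpy [3.141e+00 1.000e-03 8.860e-01] Tz 0.5 ang -128.8 r 129.6
```

View pics/s2.png

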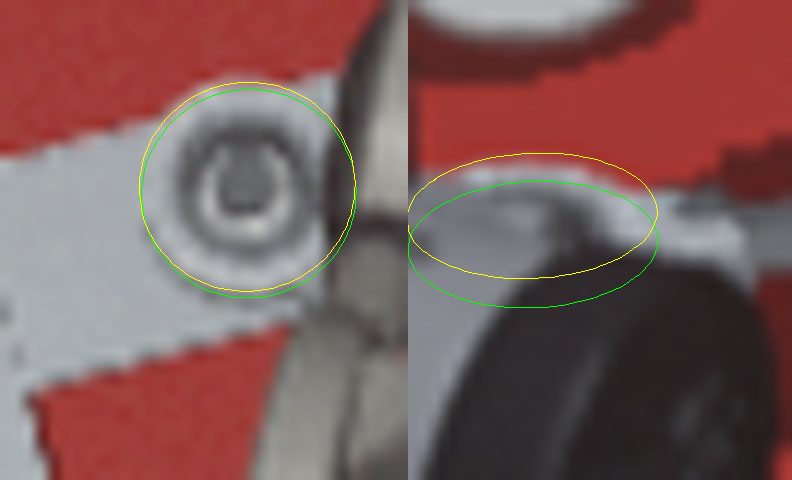

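```bash
python3 -m handwheel '[[[-0.2,-0.3,5],[0,0,0]],[[5,-4.1,2],[0,0,0.05]],[[0,0,-1],[-0.04,0.03,0]],[[0,0,-1],[-0.04,0.03,0]],[[0,0,0],[0,0,0]]]'; python3 -c "
from h import *
tq()";  python3 -m handwheel '[[[2.0,-1.6,-1],[-0.02,0.015,0.02]],[[0,0,-1],[-0.02,0.015,0]],[[0,0,0],[0,0,0]]]'; python3 -c "
from h import *
tq()"
```

```text
time: 15.12
tool_pos: [525.4, -65.1, 61.3]
tcp_rot: [-3.141, 0.099, 0.937]
contact_force: [3.7, 0.2, -3.4]
grip_width: 21.4
t 15.12 p [525.4 -65.1  61.3] f [ 3.7  0.2 -3.4] m [ 0.34 -0.75 -0.06] rpy [-3.141  0.099  0.937] Tz 0.31 ang -126.1 r 128.7
time: 15.5
tool_pos: [527.5, -66.9, 59.3]
tcp_rot: [-3.14, 0.148, 0.956]
contact_force: [4.4, 3.7, -4.0]
grip_width: 22.1
t 15.50 p [527.5 -66.9  59.3] f [ 4.4  3.7 -4. ] m [ 1.   -0.92 -0.01] rpy [-3.14   0.148  0.956] Tz 0.18 ang -124.9 r 128.9
```

```bash
python3 -m handwheel '[[[0.7,1.0,0],[0,0,0]],[[2.2,-1.5,0],[0,0,0.02]],[[0,0,0],[0,0,0]]]'; python3 -c "
from h import *
tq()";  python3 -m handwheel '[[[0,0,-2],[0,0,0]],[[0,0,-2],[0,0,0]],[[0,0,0],[0,0,0]]]'; python3 -c "
from h import *
tq()"
```

```text
time: 15.88
tool_pos: [529.7, -68.3, 59.2]
tcp_rot: [-3.139, 0.15, 0.976]
contact_force: [2.1, 1.1, -2.0]
grip_width: 21.5
t 15.88 p [529.7 -68.3  59.2] f [ 2.1  1.1 -2. ] m [ 0.64 -0.54  0.01] rpy [-3.139  0.15   0.976] Tz 0.15 ang -123.7 r 128.8
time: 16.25
tool_pos: [529.5, -68.3, 54.9]
tcp_rot: [-3.139, 0.151, 0.976]
contact_force: [0.0, -0.6, -2.7]
grip_width: 21.5
t 16.25 p [529.5 -68.3  54.9] f [ 0.  -0.6 -2.7] m [ 0.26 -0.27  0.04] rpy [-3.139  0.151  0.976] Tz 0.09 ang -123.8 r 128.9
```

```bash
cat >> h.py <<'E'
def ringz(N=(600.5,38.8)):
    s=capture("side"); f=s["img"][:,:,0].astype(float)-s["img"][:,:,1]
    M={z:np.array([proj(s,[N[0]+30*np.cos(t),N[1]+30*np.sin(t),z]) for t in np.linspace(0,6.283,720)]) for z in (52,62)}
    u0=M[52][:,0].mean(); out=[]
    for u in range(int(u0)-2,int(u0)+6):
        e=[]
        for z in(52,62):
            m=M[z]; k=np.abs(m[:,0]-u)<.6; e.append(m[k,1].min())
        v=np.arange(int(e[1])-6,int(e[0])+6); p=f[v,u]-65; i=np.where((p[:-1]>0)&(p[1:]<=0))[0]
        if len(i): i=i[0]; r=v[i]+p[i]/(p[i]-p[i+1]); out.append(52+10*(r-e[0])/(e[1]-e[0]))
    print("ringtop z",np.round(out,1),"med",np.round(np.median(out),1))
E
python3 -c "
from h import *
ringz()"
```

```text
ringtop z [57.2 56.8 56.5 56.4 56.5 57.2 57.6 60. ] med 57.0
```

```bash
python3 -m handwheel '[[[0,0,4],[-0.05,0.033,0]],[[0,0,4],[-0.05,0.033,0]],[[0,0,0],[-0.04,0.03,0]],[[0,0,0],[0,0,0]]]'; python3 -c "
from h import *
tq();ringz()";  python3 -m handwheel '[[[-3.2,2.1,0],[0,0,-0.03]],[[-3.2,2.1,0],[0,0,-0.03]],[[3.2,-2.1,0],[0,0,0.03]],[[3.2,-2.1,0],[0,0,0.03]],[[0,0,0],[0,0,0]]]'; python3 -c "
from h import *
tq();ringz()"
```

```text
time: 16.8
tool_pos: [530.6, -67.1, 62.9]
tcp_rot: [-3.139, 0.318, 0.978]
contact_force: [3.2, 4.6, -3.9]
grip_width: 21.7
t 16.80 p [530.6 -67.1  62.9] f [ 3.2  4.6 -3.9] m [ 1.09 -0.9   0.  ] rpy [-3.139  0.318  0.978] Tz 0.02 ang -123.7 r 127.3
ringtop z [60.3 60.  59.2 57.6 57.4 57.4 57.5 57.6] med 57.6
time: 17.48
tool_pos: [530.6, -67.3, 63.0]
tcp_rot: [-3.139, 0.316, 0.976]
contact_force: [4.6, 7.0, -5.5]
grip_width: 21.6
t 17.48 p [530.6 -67.3  63. ] f [ 4.6  7.  -5.5] m [ 1.47 -1.07  0.02] rpy [-3.139  0.316  0.976] Tz 0.01 ang -123.7 r 127.5
ringtop z [60.3 60.1 59.9 59.1 57.6 57.3 57.5 57.7] med 58.4
```

```bash
python3 -m handwheel '[[[1.1,1.7,0],[0,0,0]],[[0,0,0],[0,0,0]]]'; python3 -c "
from h import *
tq();ringz()";  python3 -m handwheel '[[[-4.2,2.8,-1],[0,0,-0.04]],[[-4.2,2.8,0],[0,0,-0.04]],[[4.2,-2.8,-1],[0,0,0.04]],[[4.2,-2.8,0],[0,0,0.04]],[[0,0,0],[0,0,0]]]'; python3 -c "
from h import *
tq();ringz()"
```

```text
time: 17.77
tool_pos: [530.6, -66.8, 63.2]
tcp_rot: [-3.138, 0.32, 0.976]
contact_force: [1.9, 0.4, -3.7]
grip_width: 21.6
t 17.77 p [530.6 -66.8  63.2] f [ 1.9  0.4 -3.7] m [ 0.44 -0.54 -0.02] rpy [-3.138  0.32   0.976] Tz 0.16 ang -123.8 r 127.0
ringtop z [60.3 60.  59.3 57.6 57.4 57.3 57.5 57.7] med 57.6
time: 18.45
tool_pos: [530.7, -66.8, 61.2]
tcp_rot: [-3.138, 0.321, 0.977]
contact_force: [-1.1, -2.5, -2.2]
grip_width: 21.6
t 18.45 p [530.7 -66.8  61.2] f [-1.1 -2.5 -2.2] m [ 0.06 -0.19 -0.05] rpy [-3.138  0.321  0.977] Tz 0.02 ang -123.8 r 127.0
ringtop z [60.3 59.1 57.4 57.2 57.2 57.2 56.8 56.2] med 57.2
```

```bash
python3 -c "
from h import *
p=get_obs()['tool_pos'];d=p[:2]-[600.5,38.6];print(np.hypot(*d),np.degrees(np.arctan2(d[1],d[0])))
arc(np.arctan2(d[1],d[0]),[.1]*6,np.hypot(*d))"
```

```text
126.37443440124657 -123.60245212352731
[[10.9,-6.5,0],[0,0,0.10]],[[11.4,-5.3,0],[0,0,0.10]],[[11.9,-4.2,0],[0,0,0.10]],[[12.3,-3.0,0],[0,0,0.10]],[[12.5,-1.7,0],[0,0,0.10]],[[12.6,-0.5,0],[0,0,0.10]],
```

```bash
python3 -m handwheel '[[[10.9,-6.5,0],[0,0,0.10]],[[11.4,-5.3,0],[0,0,0.10]],[[11.9,-4.2,0],[0,0,0.10]],[[0,0,0],[0,0,0]]]'; python3 -c "
from h import *
tq((600.5,38.6));ringz()";  python3 -m handwheel '[[[12.3,-3.0,0],[0,0,0.10]],[[12.5,-1.7,0],[0,0,0.10]],[[12.6,-0.5,0],[0,0,0.10]],[[0,0,0],[0,0,0]]]'; python3 -c "
from h import *
tq((600.5,38.6));ringz()"
```

```text
time: 19.0
tool_pos: [564.6, -82.6, 60.5]
tcp_rot: [-3.137, 0.32, 1.276]
contact_force: [0.4, -3.2, -6.4]
grip_width: 21.6
t 19.00 p [564.6 -82.6  60.5] f [ 0.4 -3.2 -6.4] m [-0.34 -0.22 -0.16] rpy [-3.137  0.32   1.276] Tz 0.01 ang -106.5 r 126.4
ringtop z [63.4 63.4 65.6 66.4 69.  69.5 70.  73.1] med 67.7
time: 19.55
tool_pos: [602.3, -88.1, 61.0]
tcp_rot: [-3.138, 0.32, 1.575]
contact_force: [0.7, -5.6, -6.5]
grip_width: 21.7
t 19.55 p [602.3 -88.1  61. ] f [ 0.7 -5.6 -6.5] m [-0.76 -0.31 -0.11] rpy [-3.138  0.32   1.575] Tz -0.04 ang -89.2 r 126.7
ringtop z [66.6 62.6 62.4 79.8 59.2 74.9 69.6] med 66.6
```

```bash
python3 -m handwheel '[[[0,-1.2,-1],[0,0,0]],[[0,0,-1.5],[0,0,0]],[[0,0,-1.5],[0,0,0]],[[0,0,0],[0,0,0]]]'; python3 - <<'E'
from h import *
tq((600.5,38.6))
c=capture("top");s=capture("side")
def ov(cc,u0,v0,wd,hh,k,draw):
    b=cv2.resize(cc["img"][v0:v0+hh,u0:u0+wd,::-1],(wd*k,hh*k),interpolation=cv2.INTER_CUBIC)
    for z,r,col in((52,30,(0,255,0)),(60,30,(0,255,255))):
        P=[[(u-u0+.44)*k,(v-v0+.44)*k] for u,v in (proj(cc,[600.5+r*np.cos(t),38.8+r*np.sin(t),z]) for t in np.linspace(0,6.29,90))]
        cv2.polylines(b,[np.int32(P)],True,col,1)
    return b
q=proj(s,[600,39,50]).astype(int)
cv2.imwrite("pics/s3.png",np.hstack([ov(c,208,162,34,40,12,True),ov(s,q[0]-10,q[1]-20,32,40,12,True)]))
E
```

```text
time: 20.1
tool_pos: [602.5, -88.6, 57.2]
tcp_rot: [-3.138, 0.32, 1.576]
contact_force: [0.3, -1.3, -4.3]
grip_width: 21.8
t 20.10 p [602.5 -88.6  57.2] f [ 0.3 -1.3 -4.3] m [ 0.21 -0.19 -0.04] rpy [-3.138  0.32   1.576] Tz -0.01 ang -89.1 r 127.2
```

View pics/s3.png

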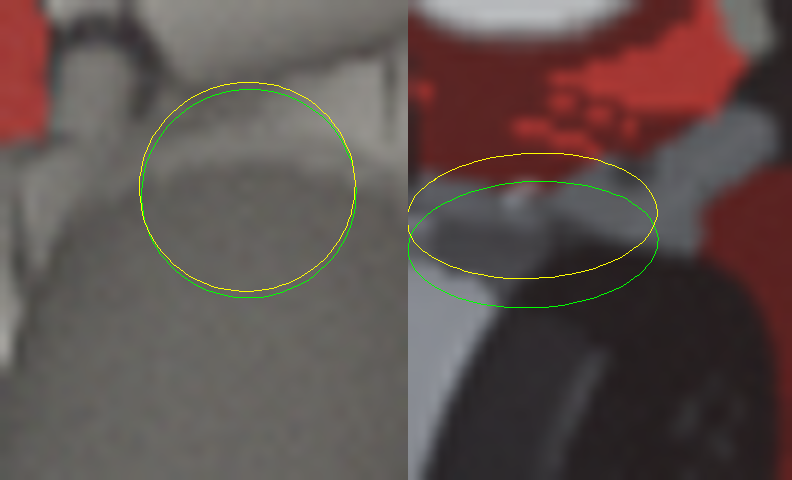

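Ring now sits near the z = 52 outline (far edge at about y 180 versus 165 before) and the vertical load fell off during the slip stroke, so it appears to have dropped onto the nut. Next is the drive stroke.

```bash
python3 -c "
from h import *
arc(np.radians(-89.1),[-.12]*11,127.2)"
```

```text
[[-15.2,0.7,0],[0,0,-0.12]],[[-15.0,2.5,0],[0,0,-0.12]],[[-14.6,4.3,0],[0,0,-0.12]],[[-14.0,6.0,0],[0,0,-0.12]],[[-13.2,7.6,0],[0,0,-0.12]],[[-12.2,9.2,0],[0,0,-0.12]],[[-11.0,10.6,0],[0,0,-0.12]],[[-9.7,11.8,0],[0,0,-0.12]],[[-8.2,12.9,0],[0,0,-0.12]],[[-6.6,13.8,0],[0,0,-0.12]],[[-4.9,14.4,0],[0,0,-0.12]],
```

```bash
T(){ python3 -c "
from h import *
tq((600.5,38.6))"; }; python3 -m handwheel '[[[-15.2,0.7,0],[0,0,-0.12]],[[-15.0,2.5,0],[0,0,-0.12]],[[-14.6,4.3,0],[0,0,-0.12]],[[-14.0,6.0,0],[0,0,-0.12]]]' >/dev/null; T; python3 -m handwheel '[[[-13.2,7.6,0],[0,0,-0.12]],[[-12.2,9.2,0],[0,0,-0.12]]]'>/dev/null; T; python3 -c "
from h import *
ringz()"
```

```text
t 20.70 p [543.9 -74.7  57.4] f [ 2.7  1.8 -5.4] m [ 0.7  -0.67  0.39] rpy [-3.14   0.319  1.093] Tz 0.59 ang -116.5 r 126.6
t 20.95 p [518.7 -57.7  57.3] f [ 3.2  1.8 -6.3] m [ 0.69 -0.74  0.46] rpy [-3.14   0.318  0.854] Tz 0.62 ang -130.4 r 126.4
ringtop z [56.7 56.1 56.1 56.  55.  53.2 53.4 53.5] med 55.5
```

```bash
T(){ python3 -c "
from h import *
tq((600.5,38.6))"; }; python3 -m handwheel '[[[-11.0,10.6,0],[0,0,-0.12]],[[-9.7,11.8,0],[0,0,-0.12]]]' >/dev/null; T; python3 -m handwheel '[[[-8.2,12.9,0],[0,0,-0.12]],[[-6.6,13.8,0],[0,0,-0.12]]]'>/dev/null; T; python3 -c "
from h import *
ringz();arc(np.radians(-157.5),[.15]*9,127)"
```

```text
t 21.25 p [498.3 -35.5  57.3] f [ 3.2  2.2 -6.3] m [ 0.6  -0.89  0.56] rpy [-3.139  0.318  0.616] Tz 0.57 ang -144.1 r 126.2
t 21.50 p [483.6  -8.8  57.3] f [ 3.2  0.8 -6.8] m [ 0.46 -0.85  0.51] rpy [-3.139  0.318  0.376] Tz 0.57 ang -157.9 r 126.2
ringtop z [52.3 51.1 49.9 49.6 49.7 49.6 49.2 49.1] med 49.6
[[8.6,-17.0,0],[0,0,0.15]],[[11.0,-15.5,0],[0,0,0.15]],[[13.2,-13.7,0],[0,0,0.15]],[[15.1,-11.6,0],[0,0,0.15]],[[16.7,-9.2,0],[0,0,0.15]],[[17.9,-6.6,0],[0,0,0.15]],[[18.6,-3.8,0],[0,0,0.15]],[[19.0,-1.0,0],[0,0,0.15]],[[18.9,1.8,0],[0,0,0.15]],
```

```bash
T(){ python3 -c "
from h import *
tq((600.5,38.6))"; }; python3 -m handwheel '[[[8.6,-17.0,-0.5],[0,0,0.15]],[[11.0,-15.5,-0.5],[0,0,0.15]],[[13.2,-13.7,0],[0,0,0.15]],[[15.1,-11.6,0],[0,0,0.15]],[[16.7,-9.2,0],[0,0,0.15]]]' >/dev/null; T; python3 -m handwheel '[[[17.9,-6.6,0],[0,0,0.15]],[[18.6,-3.8,0],[0,0,0.15]],[[19.0,-1.0,0],[0,0,0.15]],[[18.9,1.8,0],[0,0,0.15]],[[0,0,0],[0,0,0]]]'>/dev/null; T; python3 -c "
from h import *
p=get_obs()['tool_pos'];d=p[:2]-[600.5,38.6]
arc(np.arctan2(d[1],d[0]),[-.12]*12,126.5)"
```

```text
t 22.18 p [548.1 -76.7  56.4] f [-0.4  2.  -4. ] m [ 0.9  -0.38 -0.02] rpy [-3.138  0.32   1.135] Tz -0.17 ang -114.4 r 126.7
t 22.80 p [622.1 -87.   56.6] f [ 0.7 -4.7 -2.5] m [-0.35 -0.16 -0.05] rpy [-3.138  0.321  1.728] Tz -0.05 ang -80.3 r 127.4
[[-15.1,-1.7,0],[0,0,-0.12]],[[-15.2,0.1,0],[0,0,-0.12]],[[-15.0,2.0,0],[0,0,-0.12]],[[-14.7,3.8,0],[0,0,-0.12]],[[-14.1,5.5,0],[0,0,-0.12]],[[-13.4,7.1,0],[0,0,-0.12]],[[-12.4,8.7,0],[0,0,-0.12]],[[-11.3,10.1,0],[0,0,-0.12]],[[-10.0,11.4,0],[0,0,-0.12]],[[-8.6,12.5,0],[0,0,-0.12]],[[-7.0,13.4,0],[0,0,-0.12]],[[-5.4,14.2,0],[0,0,-0.12]],
```

```bash
T(){ python3 -c "
from h import *
tq((600.5,38.6))"; }; python3 -m handwheel '[[[-15.1,-2.3,0],[0,0,-0.12]],[[-15.2,-0.2,0],[0,0,-0.12]],[[-15.0,2.0,0],[0,0,-0.12]]]' >/dev/null; T; python3 -m handwheel '[[[-14.7,3.8,0],[0,0,-0.12]],[[-14.1,5.5,0],[0,0,-0.12]]]'>/dev/null; T;  python3 -m handwheel '[[[-13.4,7.1,0],[0,0,-0.12]]]'>/dev/null; T; python3 -m handwheel '[[[-12.4,8.7,0],[0,0,-0.12]]]'>/dev/null; T
```

```text
t 23.18 p [576.2 -86.1  56.5] f [ 1.9  2.6 -4.4] m [ 1.04 -0.56  0.45] rpy [-3.14   0.319  1.361] Tz 0.63 ang -101.0 r 127.1
t 23.43 p [547.4 -76.5  56.4] f [ 0.9  3.  -4.4] m [ 1.05 -0.69  0.42] rpy [-3.139  0.319  1.121] Tz 0.37 ang -114.8 r 126.8
t 23.55 p [534.1 -69.2  56.4] f [ 2.2  3.6 -4.5] m [ 1.19 -0.83  0.52] rpy [-3.139  0.319  1.002] Tz 0.52 ang -121.6 r 126.6
t 23.68 p [521.7 -60.4  56.4] f [ 2.4  5.1 -5.2] m [ 1.08 -0.87  0.55] rpy [-3.139  0.319  0.882] Tz 0.39 ang -128.5 r 126.5
```

```bash
T(){ python3 -c "
from h import *
tq((600.5,38.6))"; }; python3 -m handwheel '[[[-10.7,10.9,0],[0,0,-0.12]]]' >/dev/null; T; python3 -m handwheel '[[[-10.0,11.4,0],[0,0,-0.12]]]'>/dev/null; T;  python3 -m handwheel '[[[-8.6,12.5,0],[0,0,-0.12]]]'>/dev/null; T; python3 -m handwheel '[[[-7,13.4,0],[0,0,-0.12]]]'>/dev/null; T;python3 -c "
from h import *
ringz()
p=get_obs()['tool_pos'];d=p[:2]-[600.5,38.6];arc(np.arctan2(d[1],d[0]),[-.1]*3,126.5)"
```

```text
t 23.80 p [510.5 -49.9  56.4] f [ 0.   1.3 -4.5] m [ 0.48 -0.54  0.55] rpy [-3.139  0.32   0.762] Tz 0.43 ang -135.5 r 126.2
t 23.93 p [500.6 -38.5  56.4] f [ 2.3  0.5 -4.3] m [ 0.48 -0.79  0.62] rpy [-3.139  0.32   0.642] Tz 0.76 ang -142.3 r 126.2
t 24.05 p [492.2 -26.1  56.4] f [ 1.   1.3 -5.3] m [ 0.41 -0.84  0.78] rpy [-3.139  0.32   0.522] Tz 0.7 ang -149.2 r 126.1
t 24.18 p [485.3 -12.7  56.5] f [ 1.4  0.9 -5.1] m [ 0.29 -0.87  0.83] rpy [-3.139  0.32   0.403] Tz 0.8 ang -156.0 r 126.1
ringtop z [52.3 51.5 50.9 50.5 49.7 49.6 49.2 49.2] med 50.1
[[-4.4,11.8,0],[0,0,-0.10]],[[-3.2,12.2,0],[0,0,-0.10]],[[-2.0,12.5,0],[0,0,-0.10]],
```

```bash
T(){ python3 -c "
from h import *
tq((600.5,38.6))"; }; python3 -m handwheel '[[[-3.6,8.3,0],[0,0,-0.07]]]' >/dev/null; T; python3 -m handwheel '[[[-2.6,8.5,0],[0,0,-0.07]]]'>/dev/null; T
```

```text
t 24.35 p [482.1  -5.   56.4] f [ 0.7  0.1 -4.7] m [ 0.21 -0.73  0.83] rpy [-3.14   0.32   0.337] Tz 0.85 ang -159.8 r 126.1
t 24.48 p [479.4   3.5  56.4] f [ 0.4 -0.5 -5.4] m [ 0.12 -0.62  0.89] rpy [-3.14   0.32   0.266] Tz 0.96 ang -163.8 r 126.1
```

```bash
T(){ python3 -c "
from h import *
tq((600.5,38.6))"; }; python3 -m handwheel '[[[2.1,-7.3,0],[0,0,0.06]],[[2.4,-7.2,0],[0,0,0.06]],[[0,0,0],[0,0,0]]]' >/dev/null; T; python3 -m handwheel '[[[0,0,4],[0,0,0]],[[0,0,4],[0,0,0]],[[0,0,4],[0,0,0]],[[0,0,0],[0,0,0]]]'>/dev/null; T; python3 -c "
from h import *
ringz()"
```

```text
t 24.85 p [484.1 -10.2  56.3] f [ 2.1  6.  -3.7] m [ 1.08 -0.82  0.34] rpy [-3.138  0.319  0.387] Tz -0.25 ang -157.2 r 126.2
t 25.35 p [485.  -10.3  68.2] f [ 5.1  3.9 -8.2] m [ 0.8  -1.16  0.2 ] rpy [-3.139  0.317  0.385] Tz -0.0 ang -157.0 r 125.5
ringtop z [52.4 51.9 51.5 51.2 50.7 50.7 50.7 50.4] med 51.0
```

```bash
T(){ python3 -c "
from h import *
tq((600.5,38.6));ringz()"; }; python3 -c "
from h import *
arc(np.radians(-157),[.1]*6,126)"; python3 -m handwheel '[[[1,0.7,-2],[0,0,0]],[[5.0,-11.5,2],[0,0,0.1]],[[6.1,-11.0,3],[0,0,0.1]],[[7.2,-10.4,3],[0,0,0.1]],[[0,0,0],[0,0,0]]]'>/dev/null; T
```

```text
[[5.5,-11.3,0],[0,0,0.10]],[[6.6,-10.7,0],[0,0,0.10]],[[7.6,-10.0,0],[0,0,0.10]],[[8.6,-9.2,0],[0,0,0.10]],[[9.5,-8.3,0],[0,0,0.10]],[[10.3,-7.3,0],[0,0,0.10]],
t 26.02 p [504.4 -42.4  74. ] f [ 6.3  7.1 -8. ] m [ 1.3  -1.26  0.08] rpy [-3.139  0.317  0.686] Tz -0.09 ang -139.9 r 125.6
ringtop z [56.9 56.6 55.6 54.2 54.3 54.2 53.7 53. ] med 54.3
```

```bash
T(){ python3 -c "
from h import *
tq((600.5,38.6));ringz()"; }; python3 -m handwheel '[[[1.7,1.5,0],[0,0,0]],[[8.8,-9.0,2],[0,0,0.1]],[[9.6,-8.1,3],[0,0,0.1]],[[10.4,-7.0,3],[0,0,0.1]],[[0,0,0],[0,0,0]]]'>/dev/null; T;  python3 -m handwheel '[[[0,0,8],[0,0,0]],[[0,0,10],[0,0,0]],[[0,0,0],[0,0,0]]]'>/dev/null; T
```

```text
t 26.70 p [533.3 -65.3  81.8] f [ 2.1  4.  -7.6] m [ 0.91 -0.53  0.  ] rpy [-3.137  0.32   0.985] Tz -0.05 ang -122.9 r 123.7
ringtop z [60.2 59.5 58.5 57.1 57.  57.3 59.4 60. ] med 58.9
t 27.12 p [534.9 -63.2 100.2] f [  6.5  11.7 -11.2] m [ 2.42 -1.45  0.07] rpy [-3.14   0.314  0.984] Tz -0.04 ang -122.8 r 121.1
ringtop z [60.7 60.6 60.  59.3 60.5 60.7 61.  63.2] med 60.6
```

```bash
T(){ python3 -c "
from h import *
tq((600.5,38.6));ringz()"; }; python3 -m handwheel '[[[1.8,2.8,0],[0,0,0]],[[0,0,0],[0,0,0]]]'>/dev/null; T;  python3 -m handwheel '[[[9.8,-6,3],[0,0,0.08]],[[10,-5,3],[0,0,0.08]],[[0,0,0],[0,0,0]]]'>/dev/null; T
```

```text
t 27.43 p [535.4 -62.5 100.2] f [ 1.4  3.7 -7.2] m [ 1.   -0.72 -0.01] rpy [-3.138  0.32   0.985] Tz -0.11 ang -122.8 r 120.3
ringtop z [60.7 60.  59.2 60.3 60.6 60.6 60.9 62.9] med 60.6
t 27.85 p [554.9 -72.  105.1] f [  1.9  11.9 -10.6] m [ 2.3  -0.53  0.16] rpy [-3.136  0.317  1.148] Tz -0.17 ang -112.4 r 119.7
ringtop z [66.3 66.3 66.2 66.5 69.  69.5 70.1 73.3] med 67.8
```

```bash
T(){ python3 -c "
from h import *
tq((600.5,38.6))"; }; python3 -m handwheel '[[[1,3,0],[0,0,0]],[[0.5,1.5,4],[0,0,0]],[[0.5,1.5,4],[0,0,0]],[[0,0,0],[0,0,0]]]'>/dev/null; T;  python3 -m handwheel '[[[0.5,1.5,5],[0,0,0]],[[0.5,1.5,5],[0,0,0]],[[0,0,0],[0,0,0]]]'>/dev/null; T; python3 - <<'E'
from h import *
c=capture("top");s=capture("side")
a=cv2.resize(c["img"][150:220,195:255,::-1],(420,490),interpolation=cv2.INTER_CUBIC)
q=proj(s,[600,39,50]).astype(int)
b=cv2.resize(s["img"][q[1]-45:q[1]+25,q[0]-20:q[0]+34,::-1],(378,490),interpolation=cv2.INTER_CUBIC)
cv2.imwrite("pics/x1.png",np.hstack([a,b]))
E
```

```text
t 28.40 p [557.1 -68.  114.6] f [-1.8  2.  -8.5] m [0.51 0.22 0.17] rpy [-3.138  0.32   1.146] Tz -0.1 ang -112.2 r 115.1
t 28.77 p [558.8 -64.2 124.6] f [-0.7  4.7 -9.5] m [ 1.31 -0.18  0.15] rpy [-3.139  0.319  1.147] Tz -0.13 ang -112.1 r 111.0
```

View pics/x1.png

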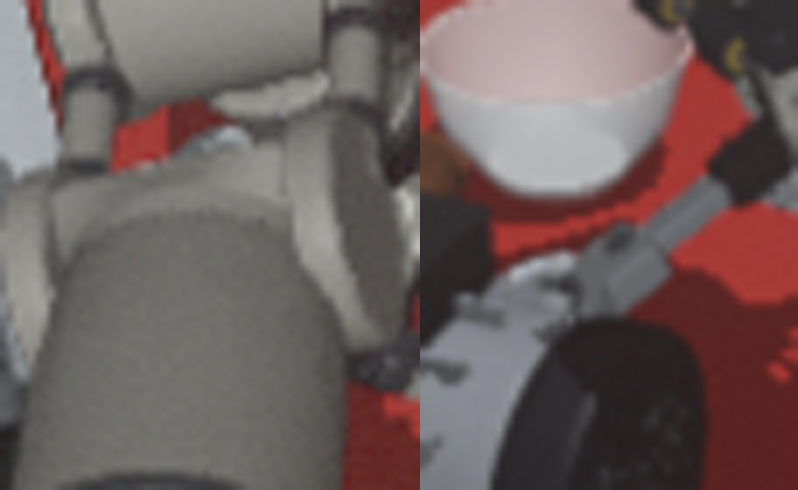

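```bash
T(){ python3 -c "
from h import *
tq((600.5,38.6))"; }; python3 -m handwheel '[[[0,0,1],[0.074,-0.03,0]],[[0,0,1],[0.074,-0.03,0]],[[0,0,1],[0.074,-0.03,0]],[[0,0,0],[0,0,0]]]'>/dev/null; T;  python3 -m handwheel '[[[0,0,2],[0.074,-0.03,0]],[[0,0,2],[0.074,-0.03,0]],[[0,0,0],[0,0,0]]]'>/dev/null; T
```

```text
t 29.38 p [558.1 -66.2 128. ] f [-0.5  1.3 -5.3] m [0.37 0.16 0.2 ] rpy [-3.13   0.081  1.146] Tz 0.08 ang -112.0 r 113.0
t 29.75 p [558.2 -65.9 131.6] f [-1.2  0.4 -4.2] m [0.02 0.2  0.1 ] rpy [-3.124 -0.077  1.147] Tz -0.04 ang -112.0 r 112.8
```

```bash
T(){ python3 -c "
from h import *
tq((600.5,38.6))"; }; python3 -m handwheel '[[[0,0,6],[0.074,-0.03,0]],[[0,0,8],[0.074,-0.03,0]],[[0,0,0],[0,0,0]]]'>/dev/null; T;  python3 -m handwheel '[[[0,0,8],[0,0,0]],[[0,0,8],[0,0,0]],[[0,0,0],[0,0,0]]]'>/dev/null; T; python3 - <<'E'
from h import *
s=capture("side")
q=proj(s,[600,39,50]).astype(int)
b=cv2.resize(s["img"][q[1]-70:q[1]+25,q[0]-30:q[0]+70,::-1],(700,595*700//700),interpolation=cv2.INTER_CUBIC)
cv2.imwrite("pics/x2.png",b)
E
```

```text
t 30.12 p [558.7 -64.8 145.5] f [ 1.5  3.4 -3.8] m [ 0.52 -0.23  0.  ] rpy [-3.117 -0.237  1.147] Tz 0.02 ang -112.0 r 111.5
t 30.50 p [558.9 -65.3 162.1] f [ 0.1 -0.2 -6.9] m [-0.6   0.12 -0.02] rpy [-3.119 -0.237  1.149] Tz 0.01 ang -111.8 r 111.9
```

View pics/x2.png

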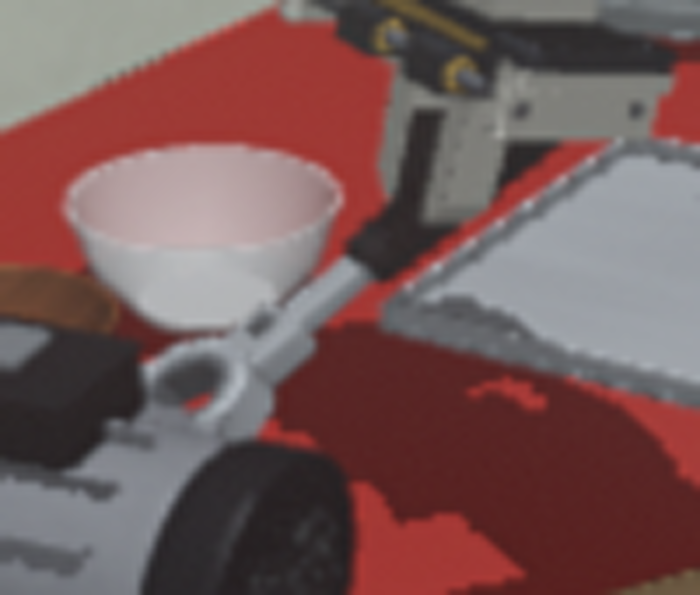

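The wrench is off the nut (only its weight is on the wrist). It hangs ring-down by about 25–30°, with the ring at about (195,385) in the crop. I'll carry it back over the tray and let the floor level it.

```bash
python3 -m handwheel '[[[0,0,20],[0,0,0]],[[-8,-16,5],[0,0,-0.08]],[[-12,-26,0],[0,0,-0.12]],[[-12,-26,0],[0,0,-0.12]],[[-12,-26,0],[0,0,-0.12]],[[-12,-26,0],[0,0,-0.12]],[[-12,-26,0],[0,0,-0.12]],[[-12,-26,0],[0,0,-0.12]],[[-12,-26,0],[0,0,-0.12]],[[-12,-26,0],[0,0,-0.12]],[[-6,-12,0],[0,0,-0.17]],[[0,0,0],[0,0,0]]]'; python3 - <<'E'
from h import *
tq()
s=capture("side");c=capture("top")
for n,cc in(("top",c),("side",s)):
    for t in ("ring","wrench"):
        for x in spot_in(t,n)[:2]:
            print(n,t,round(x["score"],2),np.round(w(cc,x["xyz"]),1))
# side picture: plane y=y0 along handle
E
```

```text
time: 32.05
tool_pos: [447.6, -301.0, 186.0]
tcp_rot: [-3.117, -0.237, -0.062]
contact_force: [-0.2, 1.7, -7.2]
grip_width: 21.9
t 32.05 p [ 447.6 -301.   186. ] f [-0.2  1.7 -7.2] m [0.2  0.66 0.11] rpy [-3.117 -0.237 -0.062] Tz -0.23 ang -114.3 r 372.9
top ring 0.89 [ 543.2 -301.9  117.4]
top ring 0.34 [590.8 206.6  46.1]
top wrench 0.79 [ 544.7 -298.5  113.2]
top wrench 0.19 [ 761.2 -145.3   26. ]
side ring 0.64 [ 492.4 -285.4  138.5]
side wrench 0.84 [ 497.3 -289.6  133.1]
side wrench 0.42 [ 485.6 -389.9   18.7]
```

```bash
T(){ python3 -c "
from h import *
tq()"; }; python3 -m handwheel '[[[2,0,-20],[0,0,0.06]],[[2,1,-30],[0,0,0.06]],[[0,1,-25],[0,0,0]],[[0,0,-10],[0,0,0]],[[0,0,0],[0,0,0]]]'>/dev/null; T; python3 -m handwheel '[[[0,0,-5],[0,0.02,0]],[[0,0,-5],[0,0.02,0]],[[0,0,-5],[0,0.02,0]],[[0,0,0],[0,0,0]]]'>/dev/null; T
```

```text
t 32.98 p [ 453.  -299.   101.5] f [ 0.4  0.9 -4.6] m [0.1  0.3  0.11] rpy [-3.117 -0.24   0.058] Tz 0.11 ang -113.7 r 368.9
t 33.48 p [ 452.8 -299.    86. ] f [-0.6 -0.  -3.1] m [-0.15  0.14 -0.09] rpy [-3.114 -0.179  0.057] Tz -0.3 ang -113.7 r 369.0
```

Ring is on the tray floor, so I'll lower the handle.

```bash
T(){ python3 -c "
from h import *
tq()"; }; python3 -m handwheel '[[[0,0,-6],[0,0.02,0]],[[0,0,-6],[0,0.02,0]],[[0,0,-6],[0,0.02,0]],[[0,0,-6],[0,0.02,0]],[[0,0,-6],[0,0.03,0]],[[0,0,-6],[0,0.03,0]],[[0,0,0],[0,0,0]]]'>/dev/null; T; python3 -m handwheel '[[[0,0,-6],[-0.02,0.03,0]],[[0,0,-5],[0,0.01,0]],[[0,0,-3],[0,0,0]],[[0,0,0],[0,0,0]]]'>/dev/null; T
```

```text
t 34.35 p [ 452.7 -298.7   49.6] f [ 0.  -0.2 -4.1] m [-0.05  0.07 -0.02] rpy [-3.105 -0.038  0.056] Tz 0.02 ang -113.8 r 368.8
t 34.85 p [ 452.3 -298.8   36.1] f [-1.1  1.2 -4. ] m [0.14 0.05 0.18] rpy [-3.123e+00  2.000e-03  5.600e-02] Tz -0.39 ang -113.8 r 369.1
```

```bash
T(){ python3 -c "
from h import *
tq()"; }; python3 -m handwheel '[[[0,0,-2.5],[-0.018,0,0]],[[0,0,-2],[0,0,0]],[[0,0,0],[0,0,0]]]'>/dev/null; T; python3 -m handwheel '[[[0,0,-2],[0,0,0]],[[0,0,-1],[0,0,0]],[[0,0,0],[0,0,0]]]'>/dev/null; T
```

```text
t 35.23 p [ 452.5 -299.1   35.1] f [-8.8  7.  26.7] m [1.3  1.42 0.15] rpy [3.14e+00 2.00e-03 5.60e-02] Tz -3.87 ang -113.8 r 369.2
t 35.60 p [ 453.3 -299.    33.6] f [-9.2  9.5 37.7] m [1.89 1.49 0.21] rpy [ 3.139 -0.     0.057] Tz -4.31 ang -113.7 r 368.8
```

```bash
T(){ python3 -c "
from h import *
tq()"; }; python3 -m handwheel '[[[0,0,3.5],[0,0,0]],[[0,0,0],[0,0,0]]]'>/dev/null; T; python3 -m handwheel '[[[0,0,0],[0,0,0]],[[0,0,0],[0,0,0]],[[0,0,0],[0,0,0]]]' 0.4; T; python3 -m handwheel '[[[0,0,15],[0,0,0]],[[0,0,35],[0,0,0]],[[0,0,40],[0,0,0]],[[-30,0,40],[0,0,0]],[[-45,-20,20],[0,0,0]],[[-45,-30,0],[0,0,0]],[[-45,-30,0],[0,0,0]],[[-30,-30,0],[0,0,0]],[[0,0,0],[0,0,0]]]'; python3 - <<'E'
from h import *
tq()
c=capture("top");s=capture("side")
a=cv2.resize(c["img"][155:255,195:385,::-1],(760,400),interpolation=cv2.INTER_CUBIC)
b=cv2.resize(s["img"][135:185,240:335,::-1],(760,400),interpolation=cv2.INTER_CUBIC)[:200]
b=cv2.resize(s["img"][135:185,240:335,::-1],(380,200),interpolation=cv2.INTER_CUBIC)
b2=cv2.resize(c["img"][160:200,200:238,::-1],(380,200*2),interpolation=cv2.INTER_CUBIC)[60:260]
cv2.imwrite("pics/f.png",np.vstack([a,np.hstack([b,b2])]))
E
```

```text
t 35.85 p [ 453.1 -299.2   33.7] f [-2.6  4.1 13.1] m [0.83 0.33 0.13] rpy [3.14e+00 1.00e-03 5.60e-02] Tz -1.36 ang -113.7 r 369.1
time: 36.22
tool_pos: [452.4, -299.1, 32.0]
tcp_rot: [-3.141, 0.003, 0.056]
contact_force: [-0.3, 0.7, -0.6]
grip_width: 47.2
t 36.23 p [ 452.4 -299.1   32. ] f [-0.3  0.7 -0.6] m [0.04 0.04 0.01] rpy [-3.141e+00  3.000e-03  5.600e-02] Tz -0.2 ang -113.8 r 369.2
time: 37.35
tool_pos: [255.6, -410.8, 183.2]
tcp_rot: [3.14, 0.003, 0.052]
contact_force: [0.3, 0.1, 0.2]
grip_width: 55.1
t 37.35 p [ 255.6 -410.8  183.2] f [0.3 0.1 0.2] m [0.02 0.04 0.01] rpy [3.14e+00 3.00e-03 5.20e-02] Tz 0.12 ang -127.6 r 567.2
```

View pics/f.png

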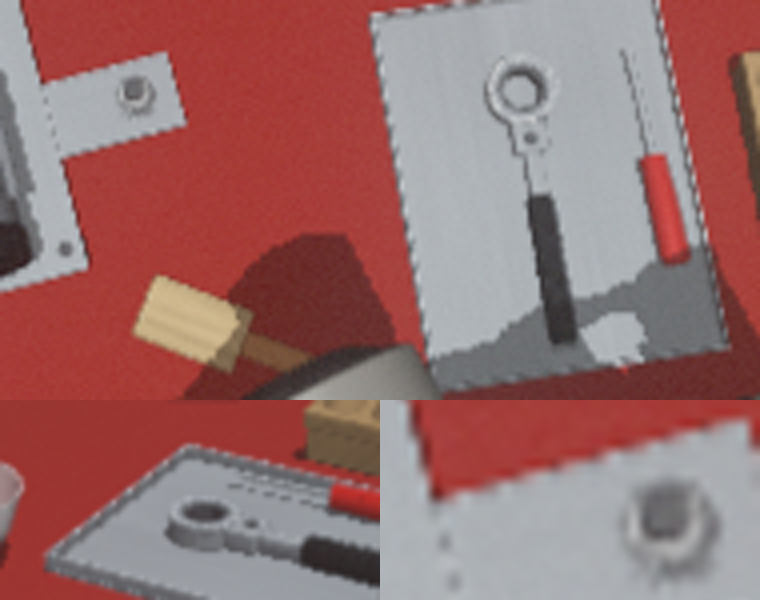

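The wrench lies flat inside the tray, with the ring at about (520,90) and the grip end at (563,340). The nut is clear and the screwdriver and spatula have not moved. Handing in.

```bash
python3 -c "
from plant import bot
print(bot.close_job())"
```

```text
the job is handed in; nothing more can be done
None
```

I tightened the near-foot nut to about 0.95 N m, put the wrench back flat in the tray, and handed the job in at about 37 s.

- **Seating:** The ring stuck about 5 mm high at first and only dropped during a slip stroke. On the later strokes the side camera put its top at 49–51 mm, against about 52 mm expected when fully down, so I judge it seated.
- **Tightening:** Two ratchet strokes without lifting off. Torque was about 0.4–0.6 N m while the nut ran free, then rose from about −138° of handle angle. I stopped after about 0.45 rad more, with the last reading at 0.96 N m. Single readings scatter by about ±0.1 N m.
- **Backing off:** The first slip-back after the last stroke read −0.25 N m, more than the stated 0.1 N m drag. That is below what the nut should need to loosen, but I did not re-check its torque afterwards.
- **Lift-off:** The ring clung to the nut and the wrench swung in the pads to about 30° ring-down before it came free. Sideways force on it peaked at about 13 N.
- **Laying down:** I let the tray floor level the wrench. The handle met the floor about 4 mm sooner than expected, which gave 38 N on the wrist for a moment. I eased off before opening the gripper.
- **Final check:** The last picture shows the wrench flat in the tray and the nut clear, with the screwdriver and spatula in place. I did not look again at the other bystanders. The wrist force read about zero with the gripper clear of everything.

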